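# Set out the inserts and adhesive for gluing up a bowling ball

### The arm

A 6-joint arm with a two-finger parallel gripper is mounted at the origin on the work surface. World frame = base frame: x ahead of the robot, y to its left, z up, the work surface at z = 0. Lengths are in m, angles in degrees, forces in N, time in s.
With the tool pointing down it reaches from about 0.4 to 0.825 m from the base axis. Payload 7 kg.
Tool frame: the origin (TCP) lies midway between the tips of the shut fingers; the grasp point (between the pads) lies 19 mm behind it; z points along the fingers, y is the line along which they close (so a half turn about z gives the same grasp; the last joint's range is limited). The gripper opens to 88 mm and grips with 3 to 60 N. Pads are 19 mm wide; open, the fingers measure 130 mm over their backs; the gripper's body (78 mm by 193 mm) begins 47 mm behind the grasp point.
Start: joints at [-58.493, 20.546, 0.682, 0, -70.136, -16.507], TCP at [0.175, -0.652, 0.227] pointing down, gripper open.
Joint ranges: [-176.03, 176.03], [-82.01, 121.73], [-58.28, 71.71], [-173.87, 95.51], [-174.79, -0.11], [-173.66, 173.66]. Speed limits (degrees/s): [136.94, 136.94, 172.46, 180, 180, 180].

### API

Orientations are given as [roll, pitch, yaw] about the fixed x, y, z axes, in that order (R = Rz(yaw) Ry(pitch) Rx(roll)).
In Python, from plant import ctrl gives the robot as it stands. The module is installed in compiled form; this text tells all that it offers.
- The arm moves only by the tool send_rows, never from a script. Its argument "plan" is a list that holds one entry, the list of rows, each a list of 6 numbers: the shift along the tool's x, y, z in shares of 0.75 m (1.0 is 0.75 m), then the turn, a rotation vector about the tool's x, y, z in fractions of the full range, 1 being 360 degrees. A call has 1 to 8 rows; each row is the pose to reach, as a shift and turn from the pose commanded when the call began, along the tool's axes at that moment; what a row does not reach only later rows make up. A row lasts 1/12 s, in which the tool goes at most 41.7 mm and 7.16 degrees, less where a joint would pass 70% of its speed; a pose out of reach is approached as far as the arm can. Shift and turn numbers lie between -1 and 1, and a call with a number outside is refused. A call with a gripper value outside its range is refused whole. "fingers" is the opening, from 0 (shut) to 1 (fully open), set as the call begins (left out, the last holds). The fingers move at their own pace and stop on an object; the grip force is fixed at half the most. Time passes only in rows, so rows that repeat a pose let the fingers close. It gives the time, the measured TCP pose, the force, the opening and the grip force at its end, in the units of the state.
- ctrl.get_obs(): the state, without advancing time (a new reading comes with each control period).
- ctrl.snapshot(name): name is "side" or "top" or "wrist"; returns a dict with "img" (384x512x3 uint8, red, green, blue), "K" (3x3 intrinsics, pixels), "k1" (the pictures are not rectified: a ray, as slopes to the right and down, at radius r is drawn at 1 + k1 r^2 times it, then the intrinsics apply), "pose" (4x4, takes a point from camera to world coordinates). Camera axes: x right, y down, z forward; pixel columns grow to the right and rows downward; lengths in m; the calibration is good to about 2 mm. A picture is of the moment at which its call begins. There is no depth.
- ctrl.close_job(): hands the job in; it is judged then, once.
The state is a dict: "clock": time; "joint_pos": joint angles; "qvel": joint speeds; "tau": joint torques, N m; "tool_pos": TCP position; "orientation": TCP orientation; "force": force on the tool from outside, world axes, zero at the start; "moment": the same for the moment, N m; "opening": finger opening in m; "gripper_force": force on a finger pad.
Only numpy, scipy, OpenCV 4.12 (cv2) and the standard library are available. Lean on these libraries where they do the work, as an engineer would, in place of code of your own. Each camera call takes 0.05 s, during which the arm holds its last target. There are 200 camera calls.

### The job

Set out the next ball's inserts on the dark grid mat, standing upright on your side of the steel protractor in the pattern of the holes: the ivory finger grip to the left and the blue one to the right of the protractor's centre line, level with each other and 60 mm apart centre to centre, and the red thumb slug on that line nearer to you, 100 mm centre to centre from each grip. Also slide the flat yellow adhesive tin under the low lamp to warm, lying flat with its lid below the middle of the shade, without bumping the lamp. Leave the protractor, the ball core, the green grip and the black slug where they are.

Things in the scene. Friction and masses are not known exactly. Their poses are not given: they have to be found in the camera images.
- red_slug: Red urethane thumb slug: an upright round tube 36 mm in diameter and 56 mm tall, with a blind thumb hole 23 mm wide in its top; 60 g. Origin: centre of the underside; z is its axis, up. Starts standing upright on the grey rubber pad (3 mm thick).
- ivory_grip: Ivory (cream) urethane finger grip: an upright round tube 25 mm in diameter and 32 mm tall, with a blind finger hole 17 mm wide in its top and two thin grooves round its lower half; 18 g. Origin: centre of the underside; z is its axis, up. Starts standing upright on the grey rubber pad (3 mm thick).
- blue_grip: Blue urethane finger grip: an upright round tube 25 mm in diameter and 32 mm tall, with a blind finger hole 17 mm wide in its top and two thin grooves round its lower half; 18 g. Origin: centre of the underside; z is its axis, up. Starts standing upright on the grey rubber pad (3 mm thick).
- tin: Long flat yellow tin of adhesive, lid shut: 180 mm long (x), 60 mm wide (y), 24 mm tall, about 240 g, pale label on the lid, both ends alike. Origin: centre of the underside. Starts roughly crosswise in front of the lamp on a fixed smooth aluminium sheet (2 mm thick, 340 x 250 mm) that runs on under the shade. It can be held across its width anywhere along its length.
- protractor: Loose steel protractor, 220 g, flat on the mat: base bar 130 x 14 mm, beyond it a half-round arch of 65 mm radius, dark blade, brass nut; 4 mm thick (nut 10). Origin: underside, middle of the straight edge on the robot's side. x is the centre line, square to that edge, pointing away from the robot; y left along the edge. The mat is free for 170 to 195 mm on its -x side. Not to be moved.
- lamp: Fixed swing arm lamp, round green shade low over the aluminium sheet. Origin: on the sheet, below the middle of the shade. Shade: radius 55 mm, rim 50 mm above the sheet, top at 150 mm; from there the arms run away from the robot (lamp's +x) up to a brass pivot 320 mm high at x = 185 mm and down to a base 140 mm wide at x = 165 mm. Open on the robot's side.
- mat: Fixed dark grey rubber bench mat with a printed grid of 20 mm squares, 270 mm (its x, pointing away from the robot) by 240 mm (y, to the left), 3 mm thick. Origin: centre of the underside. The protractor lies on its far half.
- green_grip: Green urethane finger grip: an upright round tube 25 mm in diameter and 32 mm tall, with a blind finger hole 17 mm wide in its top and two thin grooves round its lower half; 18 g. Origin: centre of the underside; z is its axis, up. Starts standing upright on the grey rubber pad (3 mm thick). Not part of this job.
- black_slug: Black urethane thumb slug: an upright round tube 36 mm in diameter and 56 mm tall, with a blind thumb hole 23 mm wide in its top; 60 g. Origin: centre of the underside; z is its axis, up. Starts standing upright on the grey rubber pad (3 mm thick). Not part of this job.
- core: Smoky grey ball core, a light-bulb shaped block 105 mm in diameter at its widest and 120 mm tall, standing on the counter just beyond the grey rubber pad; 2.3 kg. Origin: centre of the underside. Not part of this job.
Mind the look-alikes: they are no part of the job. What is shaped like the blue_grip but orange is not meant.

How it is judged (in metres and radians):
At the end, for the whole second after the job is handed in: On the mat, upright, at rest, in front of the protractor: ivory and blue 60 +-12 mm apart, each 30 +-15 mm left/right of its centre line; red within 15 mm of that line, 85 mm or more in front, 100 +-12 mm from each grip. Tin flat, its lid under the shade's middle (5 mm inside its edges) (x of red_slug in the frame of mat between -0.117 and 0.117 m and y of red_slug in the frame of mat between -0.102 and 0.102 m and height (world z) of each of red_slug, ivory_grip, blue_grip, tin below 0.008 m and angle between each of red_slug, ivory_grip, blue_grip's own z axis and vertical below 0.12 rad and linear speed of each of red_slug, ivory_grip, blue_grip, tin below 0.01 m/s and x of ivory_grip in the frame of mat between -0.1225 and 0.1225 m and y of ivory_grip in the frame of mat between -0.1075 and 0.1075 m and x of blue_grip in the frame of mat between -0.1225 and 0.1225 m and y of blue_grip in the frame of mat between -0.1075 and 0.1075 m and horizontal distance between ivory_grip and blue_grip between 0.048 and 0.072 m and horizontal distance between red_slug and ivory_grip between 0.088 and 0.112 m and horizontal distance between red_slug and blue_grip between 0.088 and 0.112 m and y of ivory_grip in the frame of protractor between 0.015 and 0.045 m and y of blue_grip in the frame of protractor between -0.045 and -0.015 m and y of red_slug in the frame of protractor between -0.015 and 0.015 m and x of each of ivory_grip, blue_grip in the frame of protractor below -0.015 m and x of red_slug in the frame of protractor below -0.085 m and x of lamp in the frame of tin between -0.085 and 0.085 m and y of lamp in the frame of tin between -0.025 and 0.025 m and angle between tin's own z axis and vertical below 0.08 rad); the robot touches nothing.
It fails at once if the lamp is bumped (more than 3 N) (contact force between lamp and anything else above 3 N).
It fails at once if the green finger grip is shifted by more than 15 mm (distance of green_grip from where it was at the start of the episode above 0.015 m).
It fails at once if the black thumb slug is shifted by more than 15 mm (distance of black_slug from where it was at the start of the episode above 0.015 m).
It fails at once if the ball core is shifted by more than 15 mm (distance of core from where it was at the start of the episode above 0.015 m).
It fails at once if the protractor is shifted by more than 15 mm (distance of protractor from where it was at the start of the episode above 0.015 m).
It also fails if it takes over 144 s, if anything falls off the work surface, if the arm or the gripper's body presses on something with over 40 N, if the wrist force passes 120 N, or if a joint passes its speed limit or range.

## Working session

There is one attempt and no reset: what is moved stays moved. The work goes in short steps, Python scripts to look and compute and a tool call to move; the robot and the scene stay as the last step left them, time stands still between calls to the robot, and variables do not carry over. Pictures are saved under pics/ and viewed, at most 14 in all, crops included, and the job is handed in when it is done.

Besides the shell and the picture viewer there is one more tool, called after "Request:" as name([rows], argument=value, ...), one row to a line, values as JSON. send_rows: Moves the arm, as the interface text tells. Its arguments: {"type":"object","properties":{"plan":{"type":"array","items":{"type":"array","items":{"type":"array","items":{"type":"number"}}}},"fingers":{"type":"number"}},"required":["plan"]}

```bash
mkdir -p pics
cat > h.py <<'E'
import numpy as np, cv2
from plant import ctrl
def snap(n,f=None):
    s=ctrl.snapshot(n)
    if f: cv2.imwrite('pics/'+f,s['img'][:,:,::-1])
    return s
def ray(s,u,v):
    K=s['K'];k=np.array([s['k1'],0,0,0,0],float)
    p=cv2.undistortPoints(np.array([[[u,v]]],float),K,k)[0,0]
    P=np.array(s['pose']);return P[:3,3],P[:3,:3]@np.array([p[0],p[1],1])
def onz(s,u,v,z):
    o,d=ray(s,u,v);return o+d*(z-o[2])/d[2]
E
python3 - <<'E'
from h import *
o=ctrl.get_obs();print(o)
for n in('top','side'):
    s=snap(n,n+'0.png');print(n,s['K'],s['k1'],np.round(s['pose'],3))
E
```

```text
{'clock': 0.0, 'joint_pos': array([-5.84924156e+01,  2.05918771e+01,  6.33212600e-01, -2.02277421e-02,
       -7.01350000e+01, -1.65100903e+01]), 'qvel': array([-0.05289285, -0.09892345,  0.06383248,  0.08571583, -0.00793457,
        0.00284485]), 'tau': array([ 1.08209399e-03, -5.82713950e+01,  2.93052542e+01,  6.99670315e+00,
        6.77254808e-03, -2.28512208e-04]), 'tool_pos': array([ 0.17455816, -0.65153128,  0.22561309]), 'orientation': array([ 1.79904793e+02, -8.38934621e-03, -1.65009388e+02]), 'force': array([-0.40890296, -0.22997767, -0.32310623]), 'moment': array([0.04042656, 0.00621541, 0.02876722]), 'gripper_force': 0.0, 'opening': 0.08758813018669422}
top [[465.21308332   0.         257.2379547 ]
 [  0.         465.21308332 195.89293086]
 [  0.           0.           1.        ]] 0.05644854866352374 [[ 0.02  -0.993  0.113  0.484]
 [-1.    -0.022 -0.015  0.074]
 [ 0.017 -0.113 -0.993  1.282]
 [ 0.     0.     0.     1.   ]]
side [[489.43915781   0.         265.07428019]
 [  0.         489.43915781 190.6069835 ]
 [  0.           0.           1.        ]] 0.06133210461590029 [[-0.988 -0.097  0.122  0.447]
 [-0.156  0.676 -0.72   1.098]
 [-0.012 -0.73  -0.683  0.999]
 [ 0.     0.     0.     1.   ]]
```

View pics/top0.png

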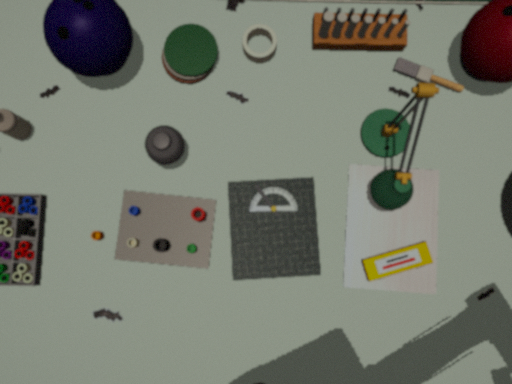

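View pics/side0.png

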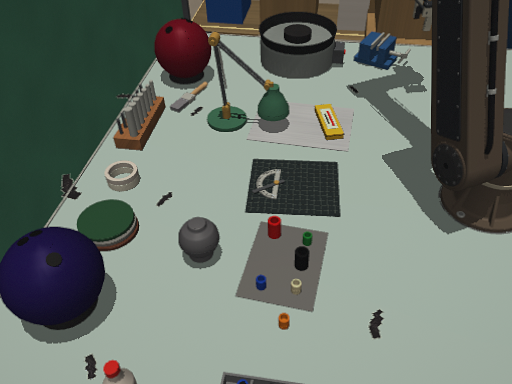

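Top view: blue (135,211), red (199,215), ivory (133,243), black (162,245), green (193,248), protractor (273,205), shade (391,189), tin (397,261). The side view shows the same layout, with the orange look-alike at (284,321) off the pad.

```bash
cat > meas.py <<'E'
from h import *
def blobs(s,lo,hi,box,amin=15):
    h=cv2.cvtColor(s['img'],cv2.COLOR_RGB2HSV);m=cv2.inRange(h,lo,hi)
    M=np.zeros_like(m);x0,y0,x1,y1=box;M[y0:y1,x0:x1]=m[y0:y1,x0:x1]
    n,L,st,c=cv2.connectedComponentsWithStats(M);k=1+np.argmax(st[1:,4]) if n>1 else 0
    cs,_=cv2.findContours((L==k).astype('uint8'),cv2.RETR_EXTERNAL,cv2.CHAIN_APPROX_NONE)
    return max(cs,key=len)[:,0,:].astype(float),st[k]
def mid(s,ct): return cv2.minEnclosingCircle(ct.astype(np.float32))[0]
if __name__=='__main__':
    t=snap('top');d=snap('side')
    B=dict(red=((0,120,60),(8,255,255),(180,200,215,230),(262,212,288,242),56),
     blue=((105,100,50),(130,255,255),(124,200,146,222),(250,270,272,294),32),
     ivory=((18,30,110),(35,160,255),(124,234,143,252),(288,274,304,296),32))
    for k,(lo,hi,bt,bs,H) in B.items():
        c,st=blobs(t,lo,hi,bt);p=mid(t,c);c2,st2=blobs(d,lo,hi,bs);p2=mid(d,c2)
        z=.003+H/2000
        print(k,p,st,'top',onz(t,*p,z).round(4),'side',p2,st2,onz(d,*p2,z).round(4))
    c,st=blobs(t,(22,120,120),(34,255,255),(350,230,445,290))
    W=np.array([onz(t,*q,.026)[:2] for q in c]);r=cv2.minAreaRect((W*1000).astype(np.float32));print('tin',r,cv2.boxPoints(r).round())
    c,st=blobs(t,(60,60,10),(100,255,140),(365,165,418,212));W=np.array([onz(t,*q,.052)[:2] for q in c])
    print('shade',st,W.min(0),W.max(0))
    c,st=blobs(t,(0,0,110),(179,90,255),(245,183,302,214));W=np.array([onz(t,*q,.007)[:2] for q in c])*1000
    r=cv2.minAreaRect(W.astype(np.float32));print('prot',st,r,cv2.boxPoints(r).round())
    for f,im,b in(('a.png',t,(225,160,450,300)),):
        x0,y0,x1,y1=b;cv2.imwrite('pics/'+f,cv2.resize(im['img'][y0:y1,x0:x1,::-1],None,fx=3.5,fy=3.5,interpolation=2))
    for q in((229,181),(314,178),(320,275),(233,279)):print('mat',onz(t,*q,.003).round(3))
    for q in((349,165),(439,169),(436,292),(345,289)):print('sheet',onz(t,*q,.002).round(3))
E
python3 meas.py
```

```text
red (198.0, 214.0) [191 207  15  14 135] top [0.5742 0.2135 0.031 ] side (274.0, 227.0) [268 216  13  23 265] [0.574  0.2148 0.031 ]
blue (133.9499969482422, 210.0) [129 207  11   8  67] top [0.5823 0.3873 0.019 ] side (260.5, 282.0) [256 275  10  15 136] [0.5823 0.3885 0.019 ]
ivory (133.0, 242.5) [124 234  19  18 239] top [0.4951 0.3853 0.019 ] side (296.0806579589844, 284.6612854003906) [290 278  12  14 105] [0.4957 0.3835 0.019 ]
tin ((461.0474548339844, -321.5694580078125), (59.0426025390625, 178.37637329101562), 17.520071029663086) [[ 406. -245.]
 [ 460. -416.]
 [ 516. -398.]
 [ 462. -228.]]
shade [ 371  170   41   39 1080] [ 0.59955224 -0.35365424] [ 0.70208096 -0.24720125]
prot [263 187  34  24 359] ((622.9149780273438, -10.605171203613281), (98.02032470703125, 58.62403106689453), 36.1679801940918) [[566. -16.]
 [601. -63.]
 [680.  -5.]
 [645.  42.]]
mat [0.67  0.134 0.003]
mat [ 0.683 -0.102  0.003]
mat [ 0.418 -0.12   0.003]
mat [0.402 0.116 0.003]
sheet [ 0.722 -0.199  0.002]
sheet [ 0.716 -0.449  0.002]
sheet [ 0.38  -0.432  0.002]
sheet [ 0.382 -0.187  0.002]
```

View pics/a.png

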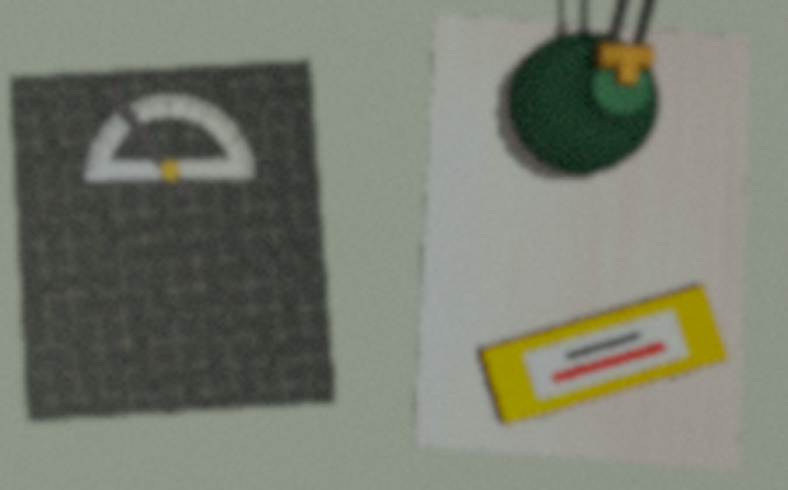

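The crop shows the shade as a full disc at (391,189), the tin at about 17° to crosswise, and the protractor's near edge running from (249,212) to (298,212).

```bash
cat > go.py <<'E'
import sys
from h import *
from scipy.spatial.transform import Rotation as R
# usage: go.py x y z yaw -> shift cm / turn deg in tool axes (tool kept pointing down)
x,y,z,w=map(float,sys.argv[1:5]);o=ctrl.get_obs()
T=R.from_euler('xyz',o['orientation'],degrees=True);G=R.from_euler('xyz',[180,0,w],degrees=True)
print((T.inv().apply(np.array([x,y,z])-o['tool_pos'])*100).round(2),(T.inv()*G).as_rotvec(degrees=True).round(1))
E
python3 - <<'E'
from h import *
t=snap('top')
a,b=onz(t,249,211.7,.006),onz(t,298.1,211.7,.006)
print(a,b,np.linalg.norm(a-b),(a+b)/2,'nut',onz(t,273.6,208.6,.012))
u=(a-b)/np.linalg.norm(a-b);y=u[:2];x=np.array([y[1],-y[0]]);c=((a+b)/2)[:2]
print('yaw',np.degrees(np.arctan2(x[1],x[0])))
for n,p in dict(ivory=(-.045,.03),blue=(-.045,-.03),red=(-.1404,0)).items():print(n,c+p[0]*x+p[1]*y)
T=np.array([.461,-.3216]);u=np.array([-.302,.953]);L=np.array([.654,-.301])
print('grip',T+.075*u,'end',L+.125*u)
E
python3 go.py .438 -.25 .10 -72.5
```

```text
[0.58527614 0.07684801 0.006     ] [ 0.58821349 -0.05824173  0.006     ] 0.13512167257117474 [0.58674482 0.00930314 0.006     ] nut [0.59476943 0.00964916 0.012     ]
yaw 1.2456276589637276
ivory [0.54110329 0.03831781]
blue [ 0.54240761 -0.02166801]
red [0.44637799 0.00625104]
grip [ 0.43835  -0.250125] end [ 0.61625  -0.181875]
[-35.84  31.99  12.63] [  0.    0.  -92.5]
```

The manual's scale: shifts go in shares of 0.75 m and turns go in shares of 360 degrees. Converting my numbers, -35.8 cm / 75 = -0.4773, 32 cm / 75 = 0.4267, -92.5 degrees / 360 = -0.2569.

Request:
send_rows([
  [[-0.4773,0.4267,0.0667,0,0,-0.2569],[-0.4773,0.4267,0.0667,0,0,-0.2569],[-0.4773,0.4267,0.0667,0,0,-0.2569],[-0.4773,0.4267,0.0667,0,0,-0.2569],[-0.4773,0.4267,0.0667,0,0,-0.2569],[-0.4773,0.4267,0.0667,0,0,-0.2569],[-0.4773,0.4267,0.0667,0,0,-0.2569],[-0.4773,0.4267,0.0667,0,0,-0.2569]],
], fingers=1)

```text
clock: 0.92
tool_pos: [0.3569, -0.3728, 0.1921]
orientation: [-180.0, -0.0, -107.4]
force: [1.4, -0.5, -0.5]
opening: 0.0878
gripper_force: 0.0
```

```bash
python3 go.py .438 -.25 .10 -72.5
```

```text
[-14.14  -4.07   9.21] [ -0.   -0.  -34.9]
```

To row units: -14 cm / 75 = -0.1867, 9 cm / 75 = 0.12, -34.9 degrees / 360 = -0.0969.

Request:
send_rows([
  [[-0.1867,-0.0533,0.12,0,0,-0.0969],[-0.1867,-0.0533,0.12,0,0,-0.0969],[-0.1867,-0.0533,0.12,0,0,-0.0969],[-0.1867,-0.0533,0.12,0,0,-0.0969],[-0.1867,-0.0533,0.12,0,0,-0.0969],[-0.1867,-0.0533,0.12,0,0,-0.0969],[-0.1867,-0.0533,0.12,0,0,-0.0969],[-0.1867,-0.0533,0.12,0,0,-0.0969]],
])

```text
clock: 1.58
tool_pos: [0.437, -0.254, 0.1027]
orientation: [-180.0, -0.0, -73.0]
force: [-0.6, -0.3, 0.3]
opening: 0.0876
gripper_force: 0.0
```

```bash
python3 - <<'E'
from h import *
s=snap('wrist','w1.png')
E
python3 go.py .438 -.25 .006 -72.5
```

```text
[-0.38 -0.22  9.68] [-0.1 -0.  -0.5]
```

View pics/w1.png

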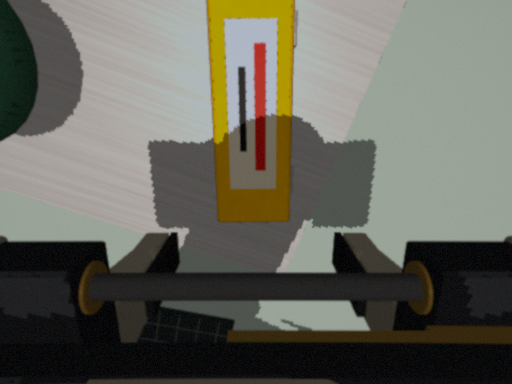

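The wrist view shows the tin lined up between the fingers, with its near end at row 221. I'll check that end's position before going down.

```bash
python3 - <<'E'
from h import *
s=ctrl.snapshot('wrist')
for q in((217,221),(290,221),(208,0),(295,0)):print(onz(s,*q,.026).round(4))
E
python3 go.py .438 -.25 .006 -72.5
```

```text
[ 0.4632 -0.2312  0.026 ]
[ 0.4057 -0.2487  0.026 ]
[ 0.509  -0.3828  0.026 ]
[ 0.4536 -0.3996  0.026 ]
[-0.38 -0.22  9.68] [-0.1 -0.  -0.5]
```

To row units: 9.6 cm / 75 = 0.128, 9 cm / 75 = 0.12.

Request:
send_rows([
  [[-0.0053,-0.0027,0.04,0,0,0],[-0.0053,-0.0027,0.08,0,0,0],[-0.0053,-0.0027,0.1067,0,0,0],[-0.0053,-0.0027,0.12,0,0,0],[-0.0053,-0.0027,0.128,0,0,0],[-0.0053,-0.0027,0.128,0,0,0],[-0.0053,-0.0027,0.128,0,0,0]],
])

```text
clock: 2.27
tool_pos: [0.4379, -0.2496, 0.0066]
orientation: [-180.0, -0.0, -72.9]
force: [-0.2, 0.0, 0.0]
opening: 0.0877
gripper_force: 0.0
```

Request:
send_rows([
  [[0,0,0,0,0,0],[0,0,0,0,0,0],[0,0,0,0,0,0],[0,0,0,0,0,0],[0,0,0,0,0,0],[0,0,0,0,0,0],[0,0,0,0,0,0]],
], fingers=0.5)

```text
clock: 2.85
tool_pos: [0.4379, -0.249, 0.0064]
orientation: [-180.0, -0.0, -72.8]
force: [-0.8, 1.4, 6.2]
opening: 0.0597
gripper_force: 30.0
```

```bash
python3 go.py .616 -.182 .006 -72.5
```

```text
[ -1.13 -19.     0.05] [-0.  -0.  -0.3]
```

To row units: -18.5 cm / 75 = -0.2467, -17 cm / 75 = -0.2267.

Request:
send_rows([
  [[-0.0013,-0.0133,-0.0013,0,0,0],[-0.004,-0.0467,-0.0013,0,0,0],[-0.0067,-0.0867,-0.0013,0,0,0],[-0.0093,-0.1267,-0.0013,0,0,0],[-0.0107,-0.1667,-0.0013,0,0,0],[-0.012,-0.2,-0.0013,0,0,0],[-0.0133,-0.2267,-0.0013,0,0,0],[-0.0147,-0.2467,-0.0013,0,0,0]],
])

```text
clock: 3.52
tool_pos: [0.6124, -0.183, 0.0065]
orientation: [179.9, 0.0, -72.8]
force: [-2.6, -2.4, 4.2]
opening: 0.0597
gripper_force: 30.0
```

To row units: -0.5 cm / 75 = -0.0067, -0.4 cm / 75 = -0.0053.

Request:
send_rows([
  [[0,-0.0053,0.0013,0,0,0],[0,-0.0067,0.0013,0,0,0],[0,-0.0067,0.0013,0,0,0],[0,-0.0067,0.0013,0,0,0]],
])

```text
clock: 3.85
tool_pos: [0.6159, -0.1821, 0.0065]
orientation: [180.0, -0.0, -72.8]
force: [-2.0, 0.7, 6.1]
opening: 0.0598
gripper_force: 30.0
```

Run:
```python
from h import *
s=snap('side');cv2.imwrite('pics/s2.png',cv2.resize(s['img'][60:220,200:400,::-1],None,fx=3,fy=3))
```

```text
(no output)
```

View pics/s2.png

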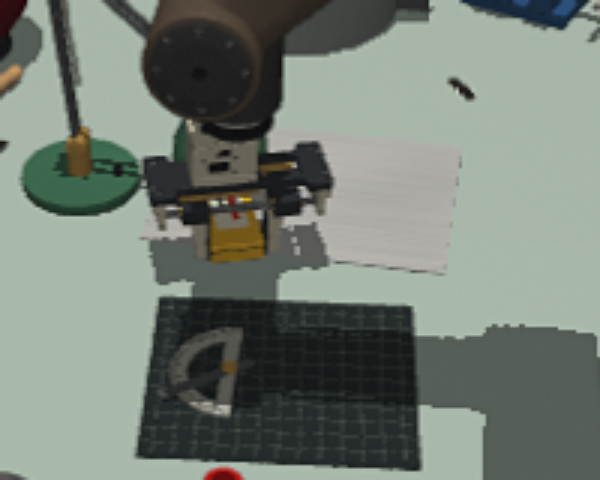

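The side view shows the tin held by its left end and running in under the shade. I'll release it and lift straight up.

To row units: -14 cm / 75 = -0.1867, -10 cm / 75 = -0.1333.

Request:
send_rows([
  [[0,0,0,0,0,0],[0,0,0,0,0,0],[0,0,0,0,0,0],[0,0,0,0,0,0],[0,0,-0.0267,0,0,0],[0,0,-0.08,0,0,0],[0,0,-0.1333,0,0,0],[0,0,-0.1867,0,0,0]],
], fingers=1)

```text
clock: 4.57
tool_pos: [0.6154, -0.1823, 0.1471]
orientation: [179.9, 0.0, -72.8]
force: [0.9, 0.4, -0.4]
opening: 0.0876
gripper_force: 0.0
```

```bash
python3 go.py .495 .384 .15 -90
```

```text
[-57.66  -5.24  -0.27] [ 0.1  0.  17.2]
```

To row units: -57.6 cm / 75 = -0.768, -30 cm / 75 = -0.4, 17.2 degrees / 360 = 0.0478.

Request:
send_rows([
  [[-0.4,-0.0347,0,0,0,0.0478],[-0.4,-0.0347,0,0,0,0.0478],[-0.4,-0.0347,0,0,0,0.0478],[-0.768,-0.0693,0,0,0,0.0478],[-0.768,-0.0693,0,0,0,0.0478],[-0.768,-0.0693,0,0,0,0.0478],[-0.768,-0.0693,0,0,0,0.0478],[-0.768,-0.0693,0,0,0,0.0478]],
], fingers=0.6)

```text
clock: 5.23
tool_pos: [0.5464, 0.1409, 0.1462]
orientation: [-180.0, 0.0, -90.0]
force: [0.8, 1.1, 0.2]
opening: 0.0528
gripper_force: 0.0
```

```bash
python3 go.py .495 .384 .10 -90
```

```text
[-24.31   5.15   4.62] [-0.  0. -0.]
```

To row units: -24.3 cm / 75 = -0.324, 5.1 cm / 75 = 0.068.

Request:
send_rows([
  [[-0.324,0.068,0.06,0,0,0],[-0.324,0.068,0.06,0,0,0],[-0.324,0.068,0.06,0,0,0],[-0.324,0.068,0.06,0,0,0],[-0.324,0.068,0.06,0,0,0],[-0.324,0.068,0.06,0,0,0],[-0.324,0.068,0.06,0,0,0],[-0.324,0.068,0.06,0,0,0]],
])

```text
clock: 5.9
tool_pos: [0.4952, 0.3841, 0.0998]
orientation: [179.9, -0.1, -89.8]
force: [-0.8, 0.1, -0.8]
opening: 0.0525
gripper_force: 0.0
```

```bash
python3 go.py .495 .384 .009 -90
```

```text
[-0.01  0.01  9.08] [ 0.1 -0.1  0.2]
```

Request:
send_rows([
  [[0,0,0.04,0,0,0],[0,0,0.08,0,0,0],[0,0,0.1067,0,0,0],[0,0,0.1213,0,0,0],[0,0,0.1213,0,0,0],[0,0,0.1213,0,0,0]],
])

```text
clock: 6.4
tool_pos: [0.4968, 0.3814, 0.0104]
orientation: [180.0, -0.0, -90.0]
force: [0.7, 0.4, 1.8]
opening: 0.0528
gripper_force: 0.0
```

Request:
send_rows([
  [[0,0,0,0,0,0],[0,0,0,0,0,0],[0,0,0,0,0,0],[0,0,0,0,0,0],[0,0,0,0,0,0],[0,0,0,0,0,0],[0,0,0,0,0,0]],
], fingers=0.1)

```text
clock: 6.98
tool_pos: [0.4964, 0.3823, 0.0107]
orientation: [-180.0, 0.0, -90.0]
force: [-2.4, -0.4, 5.8]
opening: 0.0244
gripper_force: 30.0
```

To row units: -11 cm / 75 = -0.1467, -8 cm / 75 = -0.1067.

Request:
send_rows([
  [[0,0,-0.0133,0,0,0],[0,0,-0.0533,0,0,0],[0,0,-0.1067,0,0,0],[0,0,-0.1467,0,0,0],[0,0,-0.1467,0,0,0],[0,0,-0.1467,0,0,0]],
])

```text
clock: 7.48
tool_pos: [0.4971, 0.3831, 0.1231]
orientation: [-179.8, 0.2, -90.0]
force: [0.4, -0.2, -0.8]
opening: 0.0239
gripper_force: 30.0
```

```bash
python3 go.py .546 .038 .10 -90
python3 - <<'E'
from h import *
s=snap('wrist','w2.png')
E
```

```text
[34.52 -4.89  2.18] [-0.2  0.2  0. ]
```

View pics/w2.png

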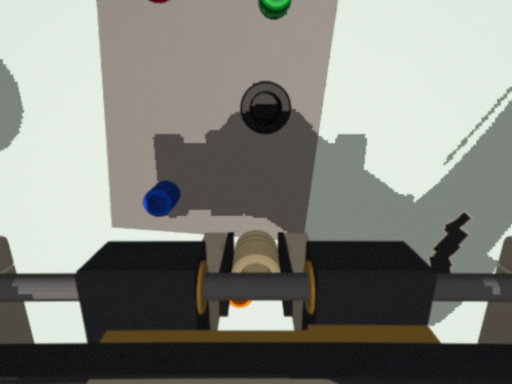

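The wrist view shows the ivory grip held upright between the fingers at (258,255), with blue at (160,198) and black at (265,107) undisturbed.

To row units: 34.5 cm / 75 = 0.46, 30 cm / 75 = 0.4.

Request:
send_rows([
  [[0.4,-0.0587,0.0267,0,0,0],[0.4,-0.0587,0.0267,0,0,0],[0.4,-0.0587,0.0267,0,0,0],[0.46,-0.0653,0.0293,0,0,0],[0.46,-0.0653,0.0293,0,0,0],[0.46,-0.0653,0.0293,0,0,0],[0.46,-0.0653,0.0293,0,0,0],[0.46,-0.0653,0.0293,0,0,0]],
])

```text
clock: 8.2
tool_pos: [0.5419, 0.0504, 0.0978]
orientation: [179.9, -0.0, -90.0]
force: [1.1, -0.4, 0.8]
opening: 0.0244
gripper_force: 30.0
```

Request:
send_rows([
  [[0,0,0,0,0,0],[0,0,0,0,0,0],[0,0,0,0,0,0]],
])

```text
clock: 8.45
tool_pos: [0.5425, 0.0522, 0.0982]
orientation: [179.9, -0.0, -90.1]
force: [0.4, 1.6, -0.2]
opening: 0.0244
gripper_force: 30.0
```

```bash
python3 go.py .546 .038 .011 -90
```

```text
[ 1.41 -0.36  8.72] [ 0.1 -0.  -0.1]
```

To row units: 8.7 cm / 75 = 0.116, 8.5 cm / 75 = 0.1133.

Request:
send_rows([
  [[0.0187,-0.0053,0.0267,0,0,0],[0.0187,-0.0053,0.0667,0,0,0],[0.0187,-0.0053,0.0933,0,0,0],[0.0187,-0.0053,0.1067,0,0,0],[0.0187,-0.0053,0.1133,0,0,0],[0.0187,-0.0053,0.116,0,0,0],[0.0187,-0.0053,0.116,0,0,0],[0.0187,-0.0053,0.116,0,0,0]],
])

```text
clock: 9.12
tool_pos: [0.5478, 0.0394, 0.013]
orientation: [-179.9, 0.0, -89.9]
force: [-0.1, 0.4, 0.1]
opening: 0.0243
gripper_force: 30.0
```

To row units: -12 cm / 75 = -0.16, -9 cm / 75 = -0.12.

Request:
send_rows([
  [[0,0,0,0,0,0],[0,0,0,0,0,0],[0,0,0,0,0,0],[0,0,0,0,0,0],[0,0,-0.0267,0,0,0],[0,0,-0.0667,0,0,0],[0,0,-0.12,0,0,0],[0,0,-0.16,0,0,0]],
], fingers=0.5)

```text
clock: 9.78
tool_pos: [0.5473, 0.0385, 0.1346]
orientation: [-179.9, -0.0, -90.0]
force: [0.7, 0.3, 0.4]
opening: 0.0439
gripper_force: 0.0
```

```bash
python3 go.py .5825 .388 .12 -90
```

```text
[-34.95  -3.52   1.46] [-0.1 -0.   0. ]
```

To row units: -34.9 cm / 75 = -0.4653, -30 cm / 75 = -0.4.

Request:
send_rows([
  [[-0.4,-0.04,0,0,0,0],[-0.4,-0.04,0,0,0,0],[-0.4,-0.04,0,0,0,0],[-0.4653,-0.0467,0,0,0,0],[-0.4653,-0.0467,0,0,0,0],[-0.4653,-0.0467,0,0,0,0],[-0.4653,-0.0467,0,0,0,0],[-0.4653,-0.0467,0,0,0,0]],
], fingers=0.6)

```text
clock: 10.45
tool_pos: [0.5802, 0.3723, 0.1323]
orientation: [-180.0, 0.0, -90.0]
force: [1.4, -0.5, -0.1]
opening: 0.0525
gripper_force: 0.0
```

Request:
send_rows([
  [[0,0,0,0,0,0],[0,0,0,0,0,0],[0,0,0,0,0,0]],
])

```text
clock: 10.7
tool_pos: [0.5799, 0.3702, 0.1315]
orientation: [180.0, -0.0, -90.0]
force: [-0.5, -0.2, 0.4]
opening: 0.0525
gripper_force: 0.0
```

```bash
python3 go.py .5825 .388 .010 -90;python3 - <<'E'
from h import *
s=snap('top');cv2.imwrite('pics/t3.png',cv2.resize(s['img'][160:300,225:450,::-1],None,fx=3.5,fy=3.5,interpolation=2))
E
```

```text
[-1.79 -0.27 12.15] [ 0. -0.  0.]
```

View pics/t3.png

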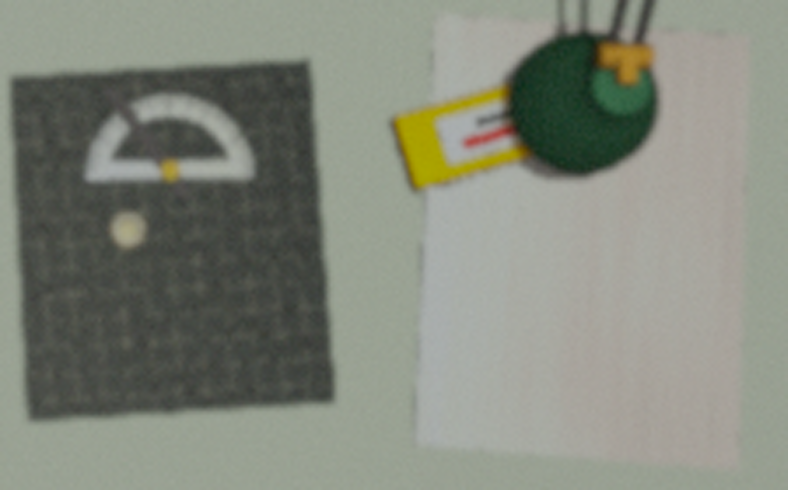

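The ivory grip stands at crop (128,230), left of the centre line. The tin lies under the shade. Next is blue.

To row units: 12.1 cm / 75 = 0.1613, 11 cm / 75 = 0.1467.

Request:
send_rows([
  [[-0.024,-0.004,0.04,0,0,0],[-0.024,-0.004,0.08,0,0,0],[-0.024,-0.004,0.12,0,0,0],[-0.024,-0.004,0.1467,0,0,0],[-0.024,-0.004,0.1613,0,0,0],[-0.024,-0.004,0.1613,0,0,0],[-0.024,-0.004,0.1613,0,0,0],[-0.024,-0.004,0.1613,0,0,0]],
])

```text
clock: 11.42
tool_pos: [0.5845, 0.3887, 0.013]
orientation: [-179.9, 0.1, -90.0]
force: [0.4, 0.3, 0.6]
opening: 0.0525
gripper_force: 0.0
```

Request:
send_rows([
  [[0,0,0,0,0,0],[0,0,0,0,0,0],[0,0,0,0,0,0],[0,0,0,0,0,0],[0,0,0,0,0,0],[0,0,0,0,0,0],[0,0,0,0,0,0]],
], fingers=0.1)

```text
clock: 12.0
tool_pos: [0.5834, 0.3885, 0.0114]
orientation: [-180.0, 0.0, -90.0]
force: [-1.1, -0.1, 4.5]
opening: 0.0238
gripper_force: 30.0
```

To row units: -12 cm / 75 = -0.16, -8 cm / 75 = -0.1067.

Request:
send_rows([
  [[0,0,-0.0133,0,0,0],[0,0,-0.0533,0,0,0],[0,0,-0.1067,0,0,0],[0,0,-0.16,0,0,0],[0,0,-0.16,0,0,0],[0,0,-0.16,0,0,0]],
])

```text
clock: 12.5
tool_pos: [0.5847, 0.3897, 0.1353]
orientation: [-179.7, 0.3, -90.0]
force: [-0.6, -0.1, -0.5]
opening: 0.0245
gripper_force: 30.0
```

```bash
python3 go.py .547 -.022 .12 -90
```

```text
[41.18  3.79  1.31] [-0.3  0.3  0. ]
```

To row units: 41 cm / 75 = 0.5467, 3.8 cm / 75 = 0.0507.

Request:
send_rows([
  [[0.5467,0.0507,0,0,0,0],[0.5467,0.0507,0,0,0,0],[0.5467,0.0507,0,0,0,0],[0.5467,0.0507,0,0,0,0],[0.5467,0.0507,0,0,0,0],[0.5467,0.0507,0,0,0,0],[0.5467,0.0507,0,0,0,0],[0.5467,0.0507,0,0,0,0]],
])

```text
clock: 13.17
tool_pos: [0.5513, 0.0544, 0.1304]
orientation: [179.9, -0.0, -90.0]
force: [1.6, -0.1, -1.3]
opening: 0.0243
gripper_force: 30.0
```

Request:
send_rows([
  [[0,0,0,0,0,0],[0,0,0,0,0,0]],
])

```text
clock: 13.33
tool_pos: [0.5516, 0.054, 0.1306]
orientation: [179.9, -0.0, -90.2]
force: [0.2, 1.1, 0.3]
opening: 0.0241
gripper_force: 30.0
```

```bash
python3 go.py .547 -.022 .06 -90
```

```text
[7.6  0.42 7.06] [ 0.1 -0.  -0.2]
```

Request:
send_rows([
  [[0.0467,0.0053,0,0,0,0],[0.1013,0.0053,0,0,0,0],[0.1013,0.0053,0,0,0,0],[0.1013,0.0053,0.04,0,0,0],[0.1013,0.0053,0.08,0,0,0],[0.1013,0.0053,0.0933,0,0,0],[0.1013,0.0053,0.0933,0,0,0],[0.1013,0.0053,0.0933,0,0,0]],
])

```text
clock: 14.0
tool_pos: [0.5487, -0.0191, 0.0609]
orientation: [179.9, -0.1, -89.9]
force: [1.0, -0.2, 0.4]
opening: 0.0242
gripper_force: 30.0
```

```bash
python3 go.py .547 -.022 .0115 -90
```

```text
[0.29 0.16 4.94] [ 0.1 -0.1  0.1]
```

To row units: 4.9 cm / 75 = 0.0653, 4.5 cm / 75 = 0.06.

Request:
send_rows([
  [[0.004,0.0027,0.0267,0,0,0],[0.004,0.0027,0.0467,0,0,0],[0.004,0.0027,0.06,0,0,0],[0.004,0.0027,0.0653,0,0,0],[0.004,0.0027,0.0653,0,0,0],[0.004,0.0027,0.0653,0,0,0]],
])

```text
clock: 14.5
tool_pos: [0.5473, -0.0222, 0.0129]
orientation: [-179.9, 0.0, -90.0]
force: [-0.1, 0.4, 0.7]
opening: 0.0243
gripper_force: 30.0
```

To row units: -12 cm / 75 = -0.16, -9 cm / 75 = -0.12.

Request:
send_rows([
  [[0,0,0,0,0,0],[0,0,0,0,0,0],[0,0,0,0,0,0],[0,0,0,0,0,0],[0,0,-0.0267,0,0,0],[0,0,-0.0667,0,0,0],[0,0,-0.12,0,0,0],[0,0,-0.16,0,0,0]],
], fingers=0.5)

```text
clock: 15.17
tool_pos: [0.5469, -0.0227, 0.1347]
orientation: [-179.9, -0.0, -90.0]
force: [1.7, 0.1, -0.4]
opening: 0.0439
gripper_force: 0.0
```

```bash
python3 go.py .574 .214 .13 -90
```

```text
[-23.67  -2.72   0.46] [-0.1 -0.   0. ]
```

To row units: -23.6 cm / 75 = -0.3147, -2.7 cm / 75 = -0.036.

Request:
send_rows([
  [[-0.3147,-0.036,0,0,0,0],[-0.3147,-0.036,0,0,0,0],[-0.3147,-0.036,0,0,0,0],[-0.3147,-0.036,0,0,0,0],[-0.3147,-0.036,0,0,0,0],[-0.3147,-0.036,0,0,0,0],[-0.3147,-0.036,0,0,0,0],[-0.3147,-0.036,0,0,0,0]],
], fingers=0.7)

```text
clock: 15.83
tool_pos: [0.5733, 0.2151, 0.1317]
orientation: [180.0, -0.0, -89.9]
force: [0.6, -1.4, -0.4]
opening: 0.0616
gripper_force: 0.0
```

```bash
python3 go.py .574 .214 .025 -90
```

```text
[ 0.1  -0.08 10.67] [ 0.  -0.   0.1]
```

To row units: 10.6 cm / 75 = 0.1413, 10.2 cm / 75 = 0.136.

Request:
send_rows([
  [[0,0,0.04,0,0,0],[0,0,0.08,0,0,0],[0,0,0.12,0,0,0],[0,0,0.136,0,0,0],[0,0,0.1413,0,0,0],[0,0,0.1413,0,0,0],[0,0,0.1413,0,0,0]],
])

```text
clock: 16.42
tool_pos: [0.5745, 0.2135, 0.0274]
orientation: [-179.9, 0.0, -90.0]
force: [0.5, 0.1, 1.0]
opening: 0.0612
gripper_force: 0.0
```

Request:
send_rows([
  [[0,0,0,0,0,0],[0,0,0,0,0,0],[0,0,0,0,0,0],[0,0,0,0,0,0],[0,0,0,0,0,0],[0,0,0,0,0,0],[0,0,0,0,0,0]],
], fingers=0.2)

```text
clock: 17.0
tool_pos: [0.5738, 0.2137, 0.0267]
orientation: [-180.0, 0.0, -90.0]
force: [-1.7, 0.7, 6.1]
opening: 0.0356
gripper_force: 30.0
```

To row units: -11 cm / 75 = -0.1467, -8 cm / 75 = -0.1067.

Request:
send_rows([
  [[0,0,-0.0133,0,0,0],[0,0,-0.0533,0,0,0],[0,0,-0.1067,0,0,0],[0,0,-0.1467,0,0,0],[0,0,-0.1467,0,0,0],[0,0,-0.1467,0,0,0]],
])

```text
clock: 17.5
tool_pos: [0.5746, 0.2142, 0.1389]
orientation: [-179.8, 0.2, -90.0]
force: [1.0, 0.3, -1.4]
opening: 0.0356
gripper_force: 30.0
```

```bash
python3 go.py .4515 .006 .13 -90
python3 - <<'E'
from meas import *
t=snap('top')
for n,lo,hi,b in(('blue',(105,100,50),(130,255,255),(230,180,320,275)),('ivory',(18,30,110),(35,160,255),(250,215,275,250))):
    c,st=blobs(t,lo,hi,b);p=mid(t,c);print(n,p,st,onz(t,*p,.019).round(4))
cv2.imwrite('pics/t4.png',cv2.resize(t['img'][160:300,110:330,::-1],None,fx=3.5,fy=3.5,interpolation=2))
E
```

```text
[20.82 12.31  0.78] [-0.2  0.2 -0. ]
blue (286.0454406738281, 225.9545440673828) [282 221  10  11  82] [ 0.5477 -0.0245  0.019 ]
ivory (261.1666564941406, 225.1666717529297) [256 220  11  11  92] [0.5484 0.043  0.019 ]
```

View pics/t4.png

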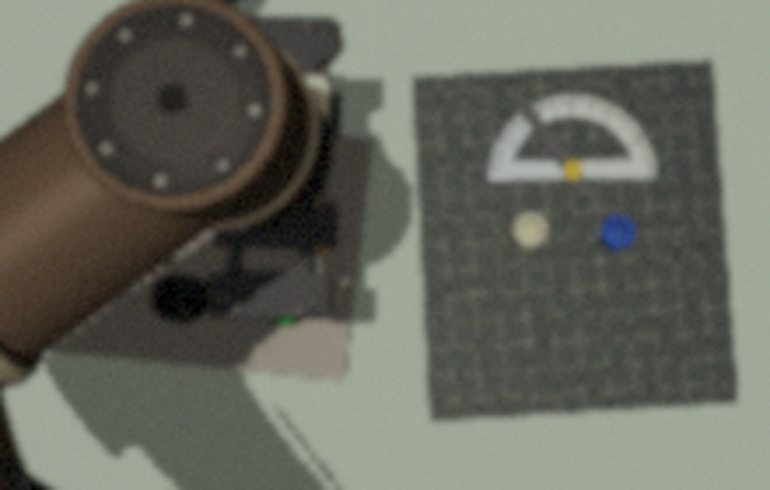

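Ivory reads (0.548, 0.043) and blue (0.548, -0.024), both standing. I'll place red about 94 mm nearer to the robot, on the centre line.

Request:
send_rows([
  [[0.276,0.1613,0.0093,0,0,0],[0.276,0.1613,0.0093,0,0,0],[0.276,0.1613,0.0093,0,0,0],[0.276,0.1613,0.0093,0,0,0],[0.276,0.1613,0.0093,0,0,0],[0.276,0.1613,0.0093,0,0,0],[0.276,0.1613,0.0093,0,0,0],[0.276,0.1613,0.0093,0,0,0]],
])

```text
clock: 18.22
tool_pos: [0.4509, 0.0049, 0.1283]
orientation: [179.9, -0.0, -90.1]
force: [1.0, -0.2, -0.8]
opening: 0.0355
gripper_force: 30.0
```

```bash
python3 go.py .4535 .0075 .027 -90
```

```text
[-0.27 -0.28 10.13] [ 0.1 -0.  -0.1]
```

Request:
send_rows([
  [[-0.004,-0.004,0.04,0,0,0],[-0.004,-0.004,0.08,0,0,0],[-0.004,-0.004,0.1067,0,0,0],[-0.004,-0.004,0.1253,0,0,0],[-0.004,-0.004,0.1333,0,0,0],[-0.004,-0.004,0.1347,0,0,0],[-0.004,-0.004,0.1347,0,0,0],[-0.004,-0.004,0.1347,0,0,0]],
])

```text
clock: 18.88
tool_pos: [0.456, 0.0099, 0.0281]
orientation: [-180.0, -0.0, -90.0]
force: [-0.5, 0.9, -0.1]
opening: 0.0355
gripper_force: 30.0
```

Request:
send_rows([
  [[0,0,0,0,0,0],[0,0,0,0,0,0],[0,0,0,0,0,0],[0,0,0,0,0,0],[0,0,-0.0267,0,0,0],[0,0,-0.08,0,0,0],[0,0,-0.1333,0,0,0],[0,0,-0.1867,0,0,0]],
], fingers=0.7)

```text
clock: 19.55
tool_pos: [0.4549, 0.0091, 0.1698]
orientation: [180.0, -0.0, -90.0]
force: [2.1, 0.6, 0.0]
opening: 0.0611
gripper_force: 0.0
```

To row units: -15 cm / 75 = -0.2, -6 cm / 75 = -0.08.

Request:
send_rows([
  [[-0.2,0,-0.08,0,0,0],[-0.2,0,-0.08,0,0,0],[-0.2,0,-0.08,0,0,0],[-0.2,0,-0.08,0,0,0],[-0.2,0,-0.08,0,0,0],[-0.2,0,-0.08,0,0,0],[-0.2,0,-0.08,0,0,0]],
])

```text
clock: 20.13
tool_pos: [0.4551, 0.1593, 0.2277]
orientation: [180.0, -0.0, -90.0]
force: [-0.9, -0.7, 0.2]
opening: 0.0613
gripper_force: 0.0
```

Run:
```python
from meas import *
s=snap('wrist','w5.png');t=snap('top','t5.png')
```

```text
(no output)
```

View pics/w5.png

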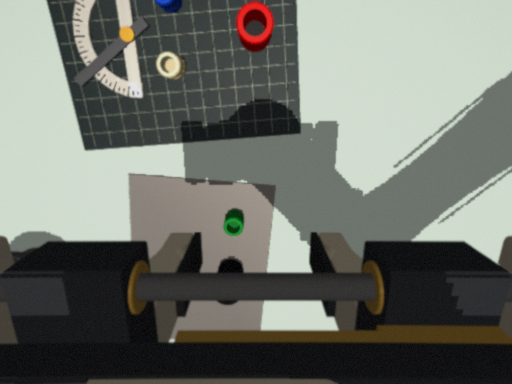

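View pics/t5.png

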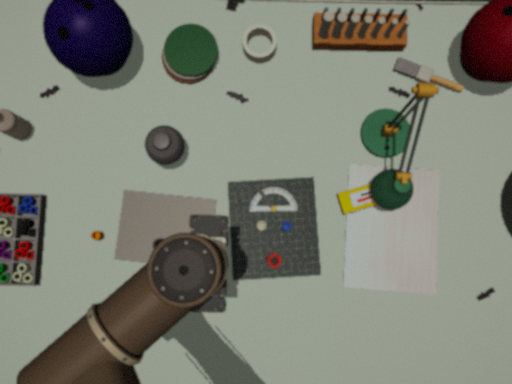

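All three pieces stand on the mat: top view ivory (261,225), blue (286,226), red (274,260). I'll move back 60 mm and take a precise wrist measurement.

To row units: -7 cm / 75 = -0.0933, -5 cm / 75 = -0.0667.

Request:
send_rows([
  [[-0.0933,-0.0667,-0.0533,0,0,0],[-0.0933,-0.0667,-0.0533,0,0,0],[-0.0933,-0.0667,-0.0533,0,0,0],[-0.0933,-0.0667,-0.0533,0,0,0],[-0.0933,-0.0667,-0.0533,0,0,0],[-0.0933,-0.0667,-0.0533,0,0,0]],
])

```text
clock: 20.73
tool_pos: [0.505, 0.228, 0.267]
orientation: [179.9, -0.1, -90.1]
force: [-0.3, 0.6, -0.5]
opening: 0.0615
gripper_force: 0.0
```

```bash
cat > chk.py <<'E'
from meas import *
C=dict(red=((0,120,60),(8,255,255),.031),blue=((105,100,50),(130,255,255),.019),ivory=((15,30,110),(35,160,255),.019))
B=dict(top=dict(red=(262,248,288,275),blue=(276,216,297,238),ivory=(250,216,272,236)),side=dict(red=(240,150,345,216),blue=(240,155,345,216),ivory=(282,155,345,216)))
for v in('top','side'):
    s=snap(v);P={}
    for n,(lo,hi,z) in C.items():
        c,st=blobs(s,lo,hi,B[v][n],5);P[n]=onz(s,*mid(s,c),z);print(v,n,st,P[n].round(4))
    d=lambda a,b:round(float(np.linalg.norm((P[a]-P[b])[:2])),4)
    print(d('ivory','blue'),d('red','ivory'),d('red','blue'))
snap('wrist','w6.png')
E
python3 chk.py
```

```text
top red [267 253  15  15 150] [0.4563 0.008  0.031 ]
top blue [282 221  10  11  85] [ 0.5475 -0.025   0.019 ]
top ivory [256 220  11  11  90] [0.5484 0.043  0.019 ]
0.068 0.0985 0.0971
side red [317 170  14  22 239] [0.4574 0.0101 0.031 ]
side blue [289 168  10  13 101] [ 0.5481 -0.0216  0.019 ]
side ivory [287 182   9  13  82] [0.5494 0.0438 0.019 ]
0.0654 0.0979 0.0961
```

View pics/w6.png

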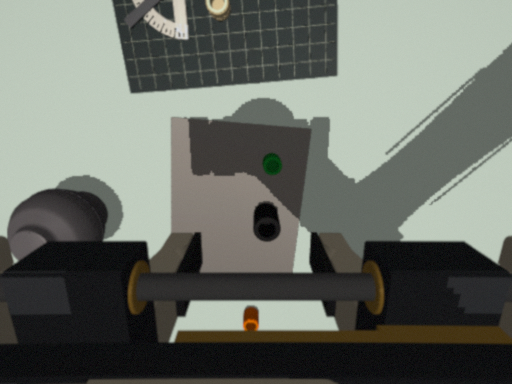

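```bash
python3 -c "
from plant import ctrl
print(ctrl.close_job())"
```

```text
the job is handed in; nothing more can be done
None
```

I handed the job in with every position within the limits by my own measurements (no verdict came back): ivory and blue are 65–68 mm apart, red is 96–98 mm from each, all three are upright on the mat, and the tin lies flat under the shade with no sign of a lamp bump.

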